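# Take the hot pot off the hotplate and make the plate safe

### The arm

A 6-joint arm with a two-finger parallel gripper is mounted at the origin on the work surface. World frame = base frame: x ahead of the robot, y to its left, z up, the work surface at z = 0. Lengths are in m, angles in rad, forces in N, time in s.
With the tool pointing down it reaches from about 0.25 to 0.725 m from the base axis. Payload 4 kg.
Tool frame: the origin (TCP) lies midway between the tips of the shut fingers; the grasp point (between the pads) lies 19 mm behind it; z points along the fingers, y is the line along which they close (so a half turn about z gives the same grasp; the last joint's range is limited). The gripper opens to 85 mm and grips with 20 to 120 N. Pads are 22 mm wide; open, the fingers measure 114 mm over their backs; the gripper's body (76 mm by 85 mm) begins 54 mm behind the grasp point. The pads swing forward as they close: fully open they stand 13 mm farther back than shut.
Start: joints at [1.258, 0.241, 0.005, 1.335, 0, 1.571], TCP at [0.154, 0.476, 0.231] pointing down, gripper open.
Joint ranges: [-2.72, 2.72], [-1.05, 1.87], [-1.09, 1.28], [-1.99, 2.15], [-1.42, 1.44], [-3.14, 3.14]. Speed limits (rad/s): [2.79, 2.79, 3.14, 3.14, 3.14, 3.14].

### API

Orientations are given as a unit quaternion [x, y, z, w].
In Python, from workcell import bot gives the robot as it stands. The module is installed in compiled form; this text tells all that it offers.
- The arm moves only by the tool jog_arm, never from a script. Its argument "deltas" is a list of rows, each an object with "fingers": the opening, from 0 (shut) to 1 (fully open); "delta_pos": the shift along the tool's x, y, z normalised to -1 to 1, where 1 is 300 mm, a list of three; "yaw": the turn about the tool's z normalised to -1 to 1, where 1 is pi/4 rad. A call has 1 to 12 rows; each row is the pose to reach, as a shift and turn from the pose commanded when the call began, along the tool's axes at that moment; what a row does not reach only later rows make up. A row lasts 1/10 s, in which the tool goes at most 50 mm and 8.59 degrees, less where a joint would pass 70% of its speed; a pose out of reach is approached as far as the arm can. A call with a number of a shift or a turn outside -1 to 1 is refused whole. A call with a gripper value outside its range is refused whole. The fingers move at their own pace and stop on an object; the grip force is fixed at half the most. Time passes only in rows, so rows that repeat a pose let the fingers close. It gives the time, the measured TCP pose, the force, the opening and the grip force at its end, in the units of the state.
- bot.get_obs(): the state, without advancing time (a new reading comes with each control period).
- bot.camera(name): name is "side" or "top"; returns a dict with "image" (400x640x3 uint8, red, green, blue), "range_z" (400x640 float32, m along the optical axis (not along the pixel's ray), 0 where there is no reading), "fx", "fy", "cx", "cy" (pixels), "rvec" (rotation vector, rad) and "tvec" (3), from world to camera coordinates, as OpenCV has them. Camera axes: x right, y down, z forward; pixel columns grow to the right and rows downward; lengths in m; the calibration is good to about 2 mm. A picture is of the moment at which its call begins.
- bot.job_done(): hands the job in; it is judged then, once.
The state is a dict: "clock": time; "joint_pos": joint angles; "joint_vel": joint speeds; "tau": joint torques, N m; "eef_pos": TCP position; "tool_rot": TCP orientation; "ft_force": force on the tool from outside, world axes, zero at the start; "ft_torque": the same for the moment, N m; "grip_width": finger opening in m; "grasp_force": force on a finger pad.
Only numpy, scipy, OpenCV 4.12 (cv2) and the standard library are available. Lean on these libraries where they do the work, as an engineer would, in place of code of your own. Each camera call takes 0.05 s, during which the arm holds its last target. There are 200 camera calls.

### The job

Shut down the hotplate: first push its toggle switch over, away from the robot, as far as it goes. Then lift the lidded pot off the plate by its arched handle, keep it upright, and set it down gently, without dropping it, with its whole base on the round cork mat and let go. Last, swing the round steel guard fully home over the bare plate; leave the meter, the bottle and the flask where they stand.

Things in the scene. Friction and masses are not known exactly. Their poses are not given: they have to be found in the camera images.
- heater: Fixed blue hotplate, 75 mm high. Origin on the bench under the centre of its white plate (140 mm diameter, top at z = 90 mm); x points away from its control front, y left, z up. Casing: x -190 to +100, y -130 to +130 mm. The switch's axis lies along y through x = -140, y = -100, z = 97 mm; the guard's hinge axis is vertical through x = 0, y = +115 mm.
- switch (a joint): Toggle switch lever, rad: near 0 (0 to 0.2 at the start) it leans to the heater's -x (towards the robot, on); 1.0 is its far stop, leaning to the heater's +x (off); upright at 0.5. It stays where it is left; about 1 N at the ball moves it. From its axis to the ball's centre is 65 mm (ball top 167 mm above the bench at either end, 175 mm upright).
- switch_tip (a point): Centre of the black ball (26 mm diameter) at the end of the 10 mm thick switch lever.
- guard (a joint): Angle of the guard, rad: 0 is its stop, fully home over the plate; it grows as it swings away to the heater's front left (1.5 to 1.65 at the start). From the hinge axis the disc's centre lies 115 mm away along (-sin q, -cos q) of the heater's x, y. About 1 N at the post moves it; it stays where left. The pot blocks it while on the plate.
- guard_post (a point): Centre of the top (z = 151 mm) of the guard's upright black round post, 22 mm diameter, 45 mm tall, on the centre of the flat steel guard disc (130 mm diameter, 4 mm thick, top face at z = 106 mm). Push or pinch it to swing the guard.
- pot: Loose lidded steel pot, about 0.6 kg, on the white plate. Origin at the centre of its underside, z up. Body 104 mm diameter (base 100), lid 109 mm diameter, its top at z = 90 mm. The rigid arched handle, a 12 mm round bar, stands in the pot's y-z plane: feet at y = +-56 mm, level top from y = -32 to +32 mm with centre line at z = 150 mm. Yaw varies.
- pot_grip (a point): Middle of the level top of the pot's handle, on the pot's axis, 150 mm above its underside. The bar runs along the pot's y axis: pinch it along the pot's x axis.
- mat: Fixed round cork mat, 160 mm diameter, 12 mm thick, on the bench to the left or the right of the hotplate. Origin at the centre of its underside.
- meter: Bystander: white hand-held meter with dark screen, 190 x 85 x 36 mm, lying on the other side of the hotplate from the mat. Origin at the centre of its underside, length along its x.
- wash_bottle: Bystander: white plastic bottle, 68 mm diameter, 190 mm tall, standing behind the work at the left. Origin at the centre of its underside.
- flask: Bystander: brown glass conical flask, 90 mm base diameter, 120 mm tall, standing behind the work at the right. Origin at the centre of its underside.
Not all that is in view belongs to the job. There is more than one size of the pot; the one meant has the size given above.

How it is judged:
By the outcome, as a careful person would: the job done as asked, in the order asked, and still so for the second after the job is handed in, with the robot touching nothing.
It also fails if it takes over 64 s, if anything falls off the work surface, if the arm or the gripper's body presses on something with over 40 N, if the wrist force passes 120 N, or if a joint passes its speed limit or range.

## Working session

There is one attempt and no reset: what is moved stays moved. The work goes in short steps, Python scripts to look and compute and a tool call to move; the robot and the scene stay as the last step left them, time stands still between calls to the robot, and variables do not carry over. Pictures are saved under pics/ and viewed, at most 10 in all, crops included, and the job is handed in when it is done.

Besides the shell and the picture viewer there is one more tool, called after "Request:" by a JSON object that holds its "method" and its "body", one argument or row to a line. jog_arm: Moves the arm, as the interface text tells. Scaled input: -1 to 1 covers 300 mm each way for a shift and pi/4 rad each way for a turn. Its arguments: {"type":"object","properties":{"deltas":{"type":"array","items":{"type":"object","properties":{"fingers":{"type":"number"},"delta_pos":{"type":"array","items":{"type":"number"}},"yaw":{"type":"number"}}}}},"required":["deltas"]}

```bash
mkdir -p pics
cat > h.py <<'E'
import numpy as np, cv2
from workcell import bot
from scipy.spatial.transform import Rotation as R
def cam(n):
    c=bot.camera(n); c['R']=cv2.Rodrigues(np.array(c['rvec'],float))[0]; c['t']=np.array(c['tvec'],float).ravel(); return c
def cloud(c):
    v,u=np.mgrid[:400,:640]; z=c['range_z']
    p=np.stack([(u-c['cx'])/c['fx']*z,(v-c['cy'])/c['fy']*z,z],-1)
    w=(p-c['t'])@c['R']; w[z==0]=np.nan; return w
def save(c,n,box=None,s=1):
    im=c['image'][...,::-1]
    if box: im=im[box[1]:box[3],box[0]:box[2]]
    cv2.imwrite('pics/'+n,cv2.resize(im,None,fx=s,fy=s))
def proj(c,P):
    return cv2.projectPoints(np.array(P,float).reshape(-1,3),np.array(c['rvec'],float),c['t'],np.array([[c['fx'],0,c['cx']],[0,c['fy'],c['cy']],[0,0,1]]),None)[0][:,0]
E
python3 - <<'E'
from h import *
for n in('top','side'):
    c=cam(n); save(c,n+'0.png',s=1.25); print(n,-c['R'].T@c['t'],c['R'][2]); np.savez(n+'0.npz',w=cloud(c),im=c['image'])
o=bot.get_obs(); print({k:np.round(v,3) for k,v in o.items()}); print(R.from_quat(o['tool_rot']).as_matrix().round(3))
E
```

```text
top [0.43041946 0.00736912 1.30724898] [ 1.75356267e-01 -1.70492084e-04 -9.84505028e-01]
side [ 0.01429061 -0.81363108  0.77539823] [ 0.50449992  0.70063903 -0.50456395]
{'clock': np.float64(0.1), 'joint_pos': array([ 1.258,  0.241,  0.004,  1.335, -0.   ,  1.571]), 'joint_vel': array([-0.   ,  0.002,  0.001,  0.001, -0.001,  0.   ]), 'tau': array([-1.0000e-03, -3.7314e+01,  2.5301e+01,  1.1000e-02, -0.0000e+00,
       -0.0000e+00]), 'eef_pos': array([0.154, 0.475, 0.231]), 'tool_rot': array([ 0.156,  0.988, -0.001, -0.   ]), 'ft_force': array([-0.59 ,  0.58 , -0.086]), 'ft_torque': array([-0.072, -0.015,  0.004]), 'grasp_force': np.float64(0.0), 'grip_width': np.float64(0.085)}
[[-0.951  0.308 -0.001]
 [ 0.308  0.951 -0.002]
 [-0.    -0.002 -1.   ]]
```

View pics/top0.png

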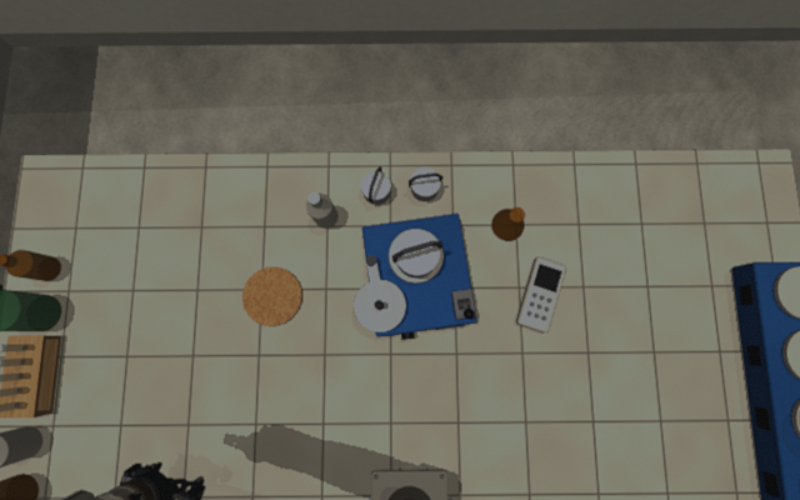

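View pics/side0.png

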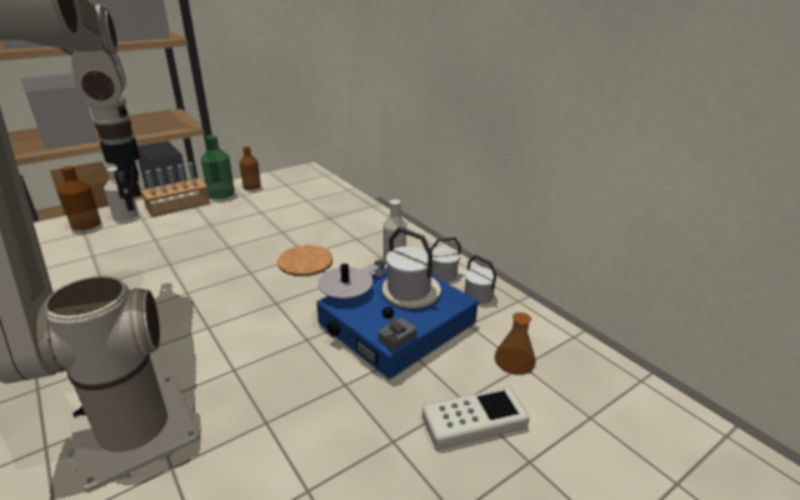

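Top view (800 px): the large pot is on the plate at (415,253). Two smaller decoy pots stand behind it at (377,187) and (426,184). Switch ball is at (468,313), guard post at (380,306) and mat at (272,296). The meter is at (541,295), the bottle at (320,210) and the flask at (508,223). In the side view the ball is at (388,312), the post at (345,272) and the handle at (410,235). Other dark round things that could be mistaken for the switch are the front knobs at top (408,335).

```bash
cat > m.py <<'E'
from h import *
def circ(p):
    A=np.c_[2*p[:,:2],np.ones(len(p))]; s=np.linalg.lstsq(A,(p[:,:2]**2).sum(1),rcond=None)[0]
    return s[:2],np.sqrt(s[2]+s[:2]@s[:2])
def mcirc(p): # min enclosing circle
    c,r=cv2.minEnclosingCircle((p[:,:2]*1000).astype(np.float32)); return np.array(c)/1000,r/1000
T=np.load('top0.npz');S=np.load('side0.npz')
def near(D,xy,r,z0,z1):
    w=D['w'];m=(np.hypot(w[...,0]-xy[0],w[...,1]-xy[1])<r)&(w[...,2]>z0)&(w[...,2]<z1); return w[m],m
E
python3 - <<'E'
from m import *
for n,(u,v) in dict(pot=(415,253),post=(380,306),ball=(468,313),mat=(272,296),pl=(377,187),pr=(426,184),bottle=(320,200),flask=(508,223),meter=(541,310)).items():
    print(n,T['w'][int(v/1.25),int(u/1.25)].round(3))
for n,(u,v) in dict(post=(345,266),ball=(388,312),handle=(410,235)).items(): print('s',n,S['w'][int(v/1.25),int(u/1.25)].round(3))
im=T['im'].astype(int); w=T['w']
b=(im[...,2]>im[...,0]+40)&(abs(w[...,2]-.075)<.012)&(abs(w[...,1])<.35)
p=w[b];print('heater',len(p),np.median(p[:,2]));r=cv2.minAreaRect((p[:,:2]*1000).astype(np.float32));print(r,cv2.boxPoints(r).round(0).tolist())
mt=(im[...,0]>im[...,2]+50)&(abs(w[...,2]-.012)<.008)&(w[...,1]>.1)&(w[...,1]<.5)&(w[...,0]>.3); p=w[mt]; print('mat',len(p),mcirc(p),p[:,:2].mean(0),np.median(p[:,2]))
c=T['w'][202,332][:2]
for D,n in((T,'T'),(S,'S')):
    p,_=near(D,c,.07,.168,.19); print(n,'lid',len(p),mcirc(p),np.median(p[:,2]))
    p,_=near(D,c,.08,.228,.26); print(n,'bar',len(p),p.mean(0),p[:,2].max(),p[:,2].min()); 
    q=p[:,:2]-p[:,:2].mean(0);_,s,V=np.linalg.svd(q,full_matrices=False);t=q@V[0];print('  dir',V[0],np.degrees(np.arctan2(V[0,1],V[0,0])),'mid',p[:,:2].mean(0)+V[0]*(t.max()+t.min())/2,t.max()-t.min())
    z=T['w'][245,304][:2]
    p,_=near(D,z,.08,.12,.16); print(n,'post',len(p),p.mean(0) if len(p) else 0,p[:,2].max() if len(p) else 0)
    p,_=near(D,z,.085,.098,.112); print(n,'disc',len(p),mcirc(p))
    z=T['w'][250,374][:2]
    p,_=near(D,z,.07,.12,.2); print(n,'ball',len(p),p.mean(0),p[:,2].max(),mcirc(p[p[:,2]>.145]))
E
python3 - <<'E'
import sys; sys.path.insert(0,'.')
import cv2,numpy as np
D=[np.load('%s0.npz'%n)['im'][...,::-1] for n in('top','side')]
a=cv2.resize(D[0][130:280,270:400],None,fx=3,fy=3); b=cv2.resize(D[1][170:300,245:390],None,fx=2.7,fy=3.46)[:450]
cv2.imwrite('pics/crop.png',np.hstack([a,b]))
E
```

```text
pot [ 0.625 -0.019  0.178]
post [0.503 0.065 0.156]
ball [ 0.483 -0.141  0.165]
mat [0.541 0.364 0.014]
pl [0.825 0.08  0.068]
pr [ 0.831 -0.05   0.067]
bottle [0.756 0.21  0.178]
flask [ 0.721 -0.265  0.076]
meter [ 0.494 -0.348  0.036]
s post [0.505 0.066 0.151]
s ball [ 0.475 -0.152  0.166]
s handle [ 0.62  -0.029  0.239]
heater 3837 0.0755611251724368
((588.3078002929688, -28.451370239257812), (285.272216796875, 255.16346740722656), 7.702504634857178) [[430.0, 79.0], [464.0, -174.0], [747.0, -136.0], [713.0, 117.0]]
mat 1718 (array([0.5392359 , 0.36423029]), 0.07918568420410156) [0.53858428 0.36367867] 0.012836054133361873
T lid 878 (array([ 0.62332373, -0.02330465]), 0.05948230743408203) 0.17960049737778405
T bar 140 [ 0.62695017 -0.02399792  0.24277754] 0.25066514859450556 0.22811252895935658
  dir [ 0.28058906 -0.95982799] -73.70463510441756 mid [ 0.62700698 -0.02419225] 0.09448295561867137
T post 45 [0.50591427 0.06869309 0.14950246] 0.155925831142997
T disc 1343 (array([0.51373602, 0.06863123]), 0.0709142303466797)
T ball 72 [ 0.48470339 -0.14328085  0.16032797] 0.17268286241913636 (array([ 0.4829762 , -0.14457216]), 0.012612794876098633)
S lid 635 (array([ 0.62305048, -0.02581545]), 0.058919815063476565) 0.18038864409320887
S bar 137 [ 0.62247146 -0.02775315  0.24085138] 0.25042326181169794 0.2280412720196085
  dir [ 0.28074475 -0.95978247] -73.69534136667299 mid [ 0.6214823  -0.02437149] 0.09744883751886727
S post 85 [0.5003724  0.06489379 0.14038195] 0.1541620998610873
S disc 807 (array([0.51061749, 0.070453  ]), 0.07296599578857423)
S ball 107 [ 0.4791569  -0.14789879  0.15552748] 0.17030368681686836 (array([ 0.47702246, -0.14678366]), 0.012380124092102051)
```

View pics/crop.png

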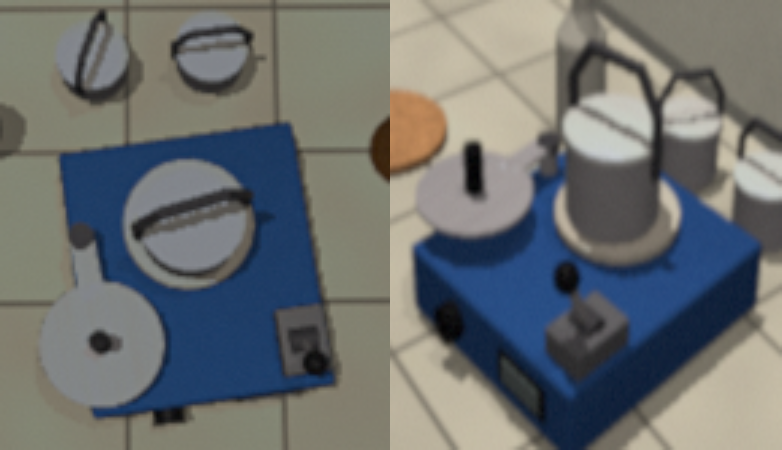

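Measurements from the two views agree:
- **Pot:** lid about 0.115 m across, so it is the large one. Grip at about (0.624, -0.0245, 0.240).
- **Ball:** (0.480, -0.145).
- **Post:** (0.503, 0.067).
- **Mat:** (0.539, 0.364).
- **Heater:** origin at (0.633, -0.0225), yaw 7.7°.

The crop confirms the pot choice and shows the switch leaning toward the robot. Switch first.

Request:
{"method": "jog_arm", "body": {
  "deltas": [
    {"delta_pos":[-0.88,-0.98,0],"yaw":-0.57,"fingers":0},
    {"delta_pos":[-0.88,-0.98,0],"yaw":-0.57,"fingers":0},
    {"delta_pos":[-0.88,-0.98,0],"yaw":-0.57,"fingers":0},
    {"delta_pos":[-0.88,-0.98,0],"yaw":-0.57,"fingers":0},
    {"delta_pos":[-0.88,-0.98,0],"yaw":-0.57,"fingers":0},
    {"delta_pos":[-0.88,-0.98,0],"yaw":-0.57,"fingers":0},
    {"delta_pos":[-0.88,-0.98,0],"yaw":-0.57,"fingers":0},
    {"delta_pos":[-0.88,-0.98,0],"yaw":-0.57,"fingers":0},
    {"delta_pos":[-0.88,-0.98,0],"yaw":-0.57,"fingers":0},
    {"delta_pos":[-0.88,-0.98,0],"yaw":-0.57,"fingers":0}
  ]
}}

```text
clock: 1.1
eef_pos: [0.3148, 0.1134, 0.2311]
tool_rot: [-0.065, 0.998, 0.0, -0.0]
ft_force: [0.3, 0.1, -0.2]
grip_width: -0.0
grasp_force: 0.0
```

```bash
cat > go.py <<'E'
from h import *
import sys
# go.py x y z yclose_deg(world angle of tool y, mod 180)
def go(x,y,z,a=None):
    o=bot.get_obs(); M=R.from_quat(o['tool_rot']).as_matrix(); d=M.T@(np.array([x,y,z])-o['eef_pos'])/.3
    yaw=0
    if a is not None:
        c=np.degrees(np.arctan2(M[1,1],M[0,1])); dd=(a-c+90)%180-90; yaw=-dd/45
    print('t',o['clock'],'pos',o['eef_pos'].round(4),'delta',d.round(3),'yaw',round(yaw,3),'rows',np.linalg.norm(d)*6,'F',np.round(o['ft_force'],1),'j6',o['joint_pos'].round(2),'w',o['grip_width'].round(4),'g',o['grasp_force'].round(1),'ztilt',M[:,2].round(3))
if __name__=='__main__': go(*map(float,sys.argv[1:]))
E
python3 go.py .433 -.150 .231 97.7
```

```text
Traceback (most recent call last):
  File "go.py", line 10, in <module>
    if __name__=='__main__': go(*map(float,sys.argv[1:]))
                             ~~^^^^^^^^^^^^^^^^^^^^^^^^^^
  File "go.py", line 9, in go
    print('t',o['clock'],'pos',o['eef_pos'].round(4),'delta',d.round(3),'yaw',round(yaw,3),'rows',np.linalg.norm(d)*6,'F',np.round(o['ft_force'],1),'j6',o['joint_pos'].round(2),'w',o['grip_width'].round(4),'g',o['grasp_force'].round(1),'ztilt',M[:,2].round(3))
                                                                                                                                                                                     ^^^^^^^^^^^^^^^^^^^^^
AttributeError: 'float' object has no attribute 'round'
```

```bash
sed -i "s/o\['grip_width'\].round(4)/np.round(o['grip_width'],4)/;s/o\['grasp_force'\].round(1)/np.round(o['grasp_force'],1)/" go.py
python3 go.py .433 -.150 .231 97.7;python3 go.py .433 -.150 .138 97.7
```

```text
t 1.1 pos [0.3148 0.1134 0.2311] delta [-0.277 -0.922 -0.   ] yaw -0.006 rows 5.774824089022428 F [ 0.3  0.1 -0.2] j6 [ 0.35 -0.09 -0.36  1.3   0.    0.22] w -0.0 g 0.0 ztilt [-0.001  0.    -1.   ]
t 1.1 pos [0.3148 0.1134 0.2311] delta [-0.277 -0.922  0.31 ] yaw -0.006 rows 6.0676804696435305 F [ 0.3  0.1 -0.2] j6 [ 0.35 -0.09 -0.36  1.3   0.    0.22] w -0.0 g 0.0 ztilt [-0.001  0.    -1.   ]
```

Request:
{"method": "jog_arm", "body": {
  "deltas": [
    {"delta_pos":[-0.277,-0.922,0],"yaw":0,"fingers":0},
    {"delta_pos":[-0.277,-0.922,0],"yaw":0,"fingers":0},
    {"delta_pos":[-0.277,-0.922,0],"yaw":0,"fingers":0},
    {"delta_pos":[-0.277,-0.922,0],"yaw":0,"fingers":0},
    {"delta_pos":[-0.277,-0.922,0],"yaw":0,"fingers":0},
    {"delta_pos":[-0.277,-0.922,0],"yaw":0,"fingers":0},
    {"delta_pos":[-0.277,-0.922,0],"yaw":0,"fingers":0},
    {"delta_pos":[-0.277,-0.922,0.31],"yaw":0,"fingers":0},
    {"delta_pos":[-0.277,-0.922,0.31],"yaw":0,"fingers":0},
    {"delta_pos":[-0.277,-0.922,0.31],"yaw":0,"fingers":0},
    {"delta_pos":[-0.277,-0.922,0.31],"yaw":0,"fingers":0}
  ]
}}

```text
clock: 2.2
eef_pos: [0.4339, -0.146, 0.1384]
tool_rot: [-0.069, 0.998, 0.001, -0.001]
ft_force: [0.3, 0.4, 1.1]
grip_width: 0.0003
grasp_force: 0.0
```

Run:
```python
from h import *
from go import go
yaw=np.radians(7.7)
for lx in(-150,-131):
    p=np.array([.633,-.0225])+np.array([[np.cos(yaw),-np.sin(yaw)],[np.sin(yaw),np.cos(yaw)]])@np.array([lx,-100])/1000
    go(*p,.138,97.7)
```

```text
t 2.2 pos [ 0.4339 -0.146   0.1384] delta [-0.213 -0.015  0.001] yaw 0.005 rows 1.2791902024635775 F [0.3 0.4 1.1] j6 [-0.32  0.23 -0.27  1.08  0.   -0.46] w 0.0003 g 0.0 ztilt [-0.002  0.001 -1.   ]
t 2.2 pos [ 0.4339 -0.146   0.1384] delta [-0.276 -0.015  0.001] yaw 0.005 rows 1.6585158732740617 F [0.3 0.4 1.1] j6 [-0.32  0.23 -0.27  1.08  0.   -0.46] w 0.0003 g 0.0 ztilt [-0.002  0.001 -1.   ]
```

Request:
{"method": "jog_arm", "body": {
  "deltas": [
    {"delta_pos":[-0.05,-0.015,0],"fingers":0,"yaw":0},
    {"delta_pos":[-0.1,-0.015,0],"fingers":0,"yaw":0},
    {"delta_pos":[-0.14,-0.015,0],"fingers":0,"yaw":0},
    {"delta_pos":[-0.18,-0.015,0],"fingers":0,"yaw":0},
    {"delta_pos":[-0.22,-0.015,0],"fingers":0,"yaw":0},
    {"delta_pos":[-0.25,-0.015,0],"fingers":0,"yaw":0},
    {"delta_pos":[-0.265,-0.015,0],"fingers":0,"yaw":0},
    {"delta_pos":[-0.27,-0.015,0],"fingers":0,"yaw":0},
    {"delta_pos":[-0.27,-0.015,0],"fingers":0,"yaw":0}
  ]
}}

```text
clock: 3.1
eef_pos: [0.515, -0.1417, 0.138]
tool_rot: [-0.067, 0.998, 0.0, -0.0]
ft_force: [-0.2, 0.3, 0.0]
grip_width: -0.0003
grasp_force: 0.0
```

Run:
```python
from h import *
c=cam('side'); save(c,'sw.png',(270,200,400,300),4); 
w=cloud(c);o=bot.get_obs();print(o['eef_pos'],o['ft_force'])
```

```text
[ 0.51499603 -0.14176509  0.13821426] [-0.22738242  0.67085926 -0.0964316 ]
```

View pics/sw.png

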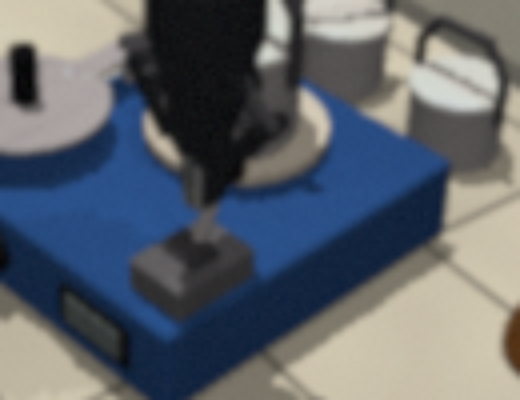

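The lever at crop (205,225) now leans away, but there is no stop force yet. I'll keep pushing until it registers.

Request:
{"method": "jog_arm", "body": {
  "deltas": [
    {"delta_pos":[-0.01,0,0],"fingers":0,"yaw":0},
    {"delta_pos":[-0.015,0,0],"fingers":0,"yaw":0},
    {"delta_pos":[-0.02,0,0],"fingers":0,"yaw":0},
    {"delta_pos":[-0.02,0,0],"fingers":0,"yaw":0}
  ]
}}

```text
clock: 3.55
eef_pos: [0.5168, -0.1415, 0.1381]
tool_rot: [-0.067, 0.998, -0.0, -0.004]
ft_force: [-10.8, -2.0, 5.0]
grip_width: -0.0001
grasp_force: 5.5
```

Stop reached: the tool stalled and the force rose to about 11 N. Backing off and heading for the pot.

Request:
{"method": "jog_arm", "body": {
  "deltas": [
    {"delta_pos":[0.08,0,0],"fingers":0,"yaw":0},
    {"delta_pos":[0.12,0,0],"fingers":0,"yaw":0},
    {"delta_pos":[0.12,0,0],"fingers":0,"yaw":0},
    {"delta_pos":[0.12,0,-0.55],"fingers":0,"yaw":0},
    {"delta_pos":[0.12,0,-0.55],"fingers":0,"yaw":0},
    {"delta_pos":[0.12,0,-0.55],"fingers":1,"yaw":0},
    {"delta_pos":[0.12,0,-0.55],"fingers":1,"yaw":0},
    {"delta_pos":[0.12,0,-0.55],"fingers":1,"yaw":0}
  ]
}}

```text
clock: 4.35
eef_pos: [0.4879, -0.1462, 0.3072]
tool_rot: [-0.067, 0.998, -0.001, 0.004]
ft_force: [0.5, -1.2, 0.7]
grip_width: 0.0433
grasp_force: 0.0
```

Run:
```python
from m import *
from go import go
go(.624,-.0245,.303,16.3)
for n in('side','top'):
    c=cam(n); D=dict(w=cloud(c)); p,_=near(D,(.525,-.14),.05,.135,.19); print(n,len(p),p.mean(0) if len(p) else 0, 'expect .5378 -.1362')
```

```text
t 4.35 pos [ 0.4879 -0.1462  0.3072] delta [-0.504  0.341  0.017] yaw 1.81 rows 3.6524390409713026 F [ 0.5 -1.2  0.7] j6 [-0.29  0.23  0.19  1.52  0.   -0.43] w 0.0433 g 0.0 ztilt [ 0.009 -0.002 -1.   ]
side 94 [ 0.53263688 -0.14052743  0.15757358] expect .5378 -.1362
top 62 [ 0.5388927  -0.13562524  0.1614412 ] expect .5378 -.1362
```

Switch is at its far stop in both views. Next, move above the handle.

Request:
{"method": "jog_arm", "body": {
  "deltas": [
    {"delta_pos":[-0.504,0.341,0],"yaw":0.95,"fingers":1},
    {"delta_pos":[-0.504,0.341,0],"yaw":0.95,"fingers":1},
    {"delta_pos":[-0.504,0.341,0],"yaw":0.95,"fingers":1},
    {"delta_pos":[-0.504,0.341,0],"yaw":0.95,"fingers":1},
    {"delta_pos":[-0.504,0.341,0],"yaw":0.95,"fingers":1},
    {"delta_pos":[-0.504,0.341,0],"yaw":0.95,"fingers":1}
  ]
}}

```text
clock: 5.05
eef_pos: [0.6212, -0.0228, 0.2994]
tool_rot: [0.3, 0.954, -0.001, -0.003]
ft_force: [-0.0, 1.1, -0.4]
grip_width: 0.0856
grasp_force: 0.0
```

Request:
{"method": "jog_arm", "body": {
  "deltas": [
    {"delta_pos":[0,0,0],"yaw":0.86,"fingers":1},
    {"delta_pos":[0,0,0],"yaw":0.86,"fingers":1},
    {"delta_pos":[0,0,0],"yaw":0.86,"fingers":1},
    {"delta_pos":[0,0,0],"yaw":0.86,"fingers":1},
    {"delta_pos":[0,0,0],"yaw":0.86,"fingers":1},
    {"delta_pos":[0,0,0],"yaw":0.86,"fingers":1}
  ]
}}

```text
clock: 5.65
eef_pos: [0.6205, -0.0248, 0.3023]
tool_rot: [0.599, 0.801, -0.001, -0.001]
ft_force: [-0.3, -0.2, 0.3]
grip_width: 0.0849
grasp_force: 0.0
```

```bash
python3 go.py .624 -.0245 .221 16.3
```

```text
t 5.65 pos [ 0.6205 -0.0248  0.3023] delta [-0.002  0.012  0.271] yaw 0.002 rows 1.627138830673929 F [-0.3 -0.2  0.3] j6 [-0.04  0.49  0.55  1.63 -0.    1.25] w 0.0849 g 0.0 ztilt [-0.002  0.    -1.   ]
```

Request:
{"method": "jog_arm", "body": {
  "deltas": [
    {"delta_pos":[0,0.012,0.1],"yaw":0,"fingers":1},
    {"delta_pos":[0,0.012,0.2],"yaw":0,"fingers":1},
    {"delta_pos":[0,0.012,0.27],"yaw":0,"fingers":1},
    {"delta_pos":[0,0.012,0.27],"yaw":0,"fingers":1},
    {"delta_pos":[0,0.012,0.27],"yaw":0,"fingers":1},
    {"delta_pos":[0,0.012,0.27],"yaw":0,"fingers":0.4},
    {"delta_pos":[0,0.012,0.27],"yaw":0,"fingers":0.4},
    {"delta_pos":[0,0.012,0.27],"yaw":0,"fingers":0},
    {"delta_pos":[0,0.012,0.27],"yaw":0,"fingers":0},
    {"delta_pos":[0,0.012,0.27],"yaw":0,"fingers":0},
    {"delta_pos":[0,0.012,0.27],"yaw":0,"fingers":0}
  ]
}}

```text
clock: 6.75
eef_pos: [0.6255, -0.0228, 0.2228]
tool_rot: [0.6, 0.8, 0.001, 0.001]
ft_force: [1.2, 0.5, 1.4]
grip_width: 0.0099
grasp_force: 58.4
```

Request:
{"method": "jog_arm", "body": {
  "deltas": [
    {"delta_pos":[0,0,0],"yaw":0,"fingers":0},
    {"delta_pos":[0,0,0],"yaw":0,"fingers":0}
  ]
}}

```text
clock: 6.95
eef_pos: [0.6254, -0.0229, 0.2228]
tool_rot: [0.6, 0.8, 0.001, 0.001]
ft_force: [2.4, -0.4, 1.7]
grip_width: 0.01
grasp_force: 58.4
```

```bash
python3 - <<'E'
from h import *
c=cam('side'); save(c,'grip.png',(250,120,400,270),4)
E
python3 go.py .624 -.0245 .281
```

```text
t 7.0 pos [ 0.6254 -0.0229  0.2228] delta [-0.004 -0.006 -0.194] yaw 0 rows 1.1649594474769107 F [2.4 0.8 1.3] j6 [-0.04  0.5   0.36  1.43  0.    1.25] w 0.01 g 58.5 ztilt [ 0.002  0.    -1.   ]
```

View pics/grip.png

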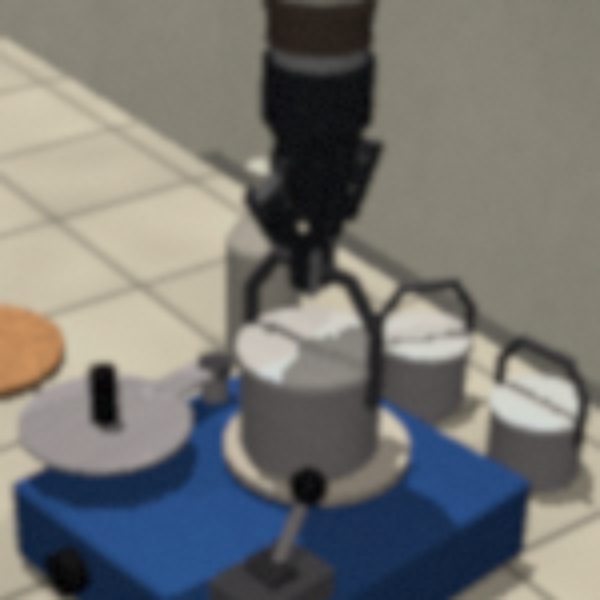

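The fingers pinch the handle's level top at crop (310,270), upright, and the switch ball at (308,487) leans away. Lifting.

Request:
{"method": "jog_arm", "body": {
  "deltas": [
    {"delta_pos":[0,0,-0.02],"yaw":0,"fingers":0},
    {"delta_pos":[0,0,-0.06],"yaw":0,"fingers":0},
    {"delta_pos":[0,0,-0.11],"yaw":0,"fingers":0},
    {"delta_pos":[0,0,-0.16],"yaw":0,"fingers":0},
    {"delta_pos":[0,0,-0.2],"yaw":0,"fingers":0},
    {"delta_pos":[0,0,-0.23],"yaw":0,"fingers":0},
    {"delta_pos":[0,0,-0.24],"yaw":0,"fingers":0},
    {"delta_pos":[0,0,-0.24],"yaw":0,"fingers":0}
  ]
}}

```text
clock: 7.8
eef_pos: [0.6247, -0.0231, 0.2943]
tool_rot: [0.6, 0.8, -0.0, -0.0]
ft_force: [0.4, -0.1, -6.3]
grip_width: 0.0098
grasp_force: 58.6
```

```bash
python3 go.py .5545 .3 .295; python3 go.py .539 .364 .295
```

```text
t 7.8 pos [ 0.6247 -0.0231  0.2943] delta [ 1.099  0.077 -0.002] yaw 0 rows 6.612968430642502 F [ 0.4 -0.1 -6.3] j6 [-0.04  0.5   0.54  1.61 -0.    1.25] w 0.0098 g 58.6 ztilt [-0. -0. -1.]
t 7.8 pos [ 0.6247 -0.0231  0.2943] delta [ 1.319  0.087 -0.002] yaw 0 rows 7.929664145574983 F [ 0.4 -0.1 -6.3] j6 [-0.04  0.5   0.54  1.61 -0.    1.25] w 0.0098 g 58.6 ztilt [-0. -0. -1.]
```

Request:
{"method": "jog_arm", "body": {
  "deltas": [
    {"delta_pos":[0.03,0.002,0],"yaw":0,"fingers":0},
    {"delta_pos":[0.09,0.006,0],"yaw":0,"fingers":0},
    {"delta_pos":[0.17,0.011,0],"yaw":0,"fingers":0},
    {"delta_pos":[0.26,0.017,0],"yaw":0,"fingers":0},
    {"delta_pos":[0.35,0.023,0],"yaw":0,"fingers":0},
    {"delta_pos":[0.44,0.029,0],"yaw":0,"fingers":0},
    {"delta_pos":[0.53,0.035,0],"yaw":0,"fingers":0},
    {"delta_pos":[0.62,0.041,0],"yaw":0,"fingers":0},
    {"delta_pos":[0.7,0.046,0],"yaw":0,"fingers":0},
    {"delta_pos":[0.76,0.05,0],"yaw":0,"fingers":0},
    {"delta_pos":[0.79,0.052,0],"yaw":0,"fingers":0},
    {"delta_pos":[0.8,0.053,0],"yaw":0,"fingers":0}
  ]
}}

```text
clock: 9.0
eef_pos: [0.5721, 0.2131, 0.2941]
tool_rot: [0.599, 0.801, -0.0, -0.0]
ft_force: [0.3, 0.3, -6.6]
grip_width: 0.0098
grasp_force: 58.5
```

```bash
python3 go.py .539 .364 .295
```

```text
t 9.0 pos [0.5721 0.2131 0.2941] delta [ 0.514  0.036 -0.003] yaw 0 rows 3.09047298591416 F [ 0.3  0.3 -6.6] j6 [ 0.36  0.46  0.48  1.59 -0.    1.64] w 0.0098 g 58.5 ztilt [-0. -0. -1.]
```

Request:
{"method": "jog_arm", "body": {
  "deltas": [
    {"delta_pos":[0.04,0.003,0],"yaw":0,"fingers":0},
    {"delta_pos":[0.12,0.008,0],"yaw":0,"fingers":0},
    {"delta_pos":[0.21,0.015,0],"yaw":0,"fingers":0},
    {"delta_pos":[0.3,0.021,0],"yaw":0,"fingers":0},
    {"delta_pos":[0.39,0.027,0],"yaw":0,"fingers":0},
    {"delta_pos":[0.46,0.032,0],"yaw":0,"fingers":0},
    {"delta_pos":[0.5,0.035,0],"yaw":0,"fingers":0},
    {"delta_pos":[0.514,0.036,0],"yaw":0,"fingers":0},
    {"delta_pos":[0.514,0.036,0],"yaw":0,"fingers":0}
  ]
}}

```text
clock: 9.9
eef_pos: [0.5401, 0.3626, 0.2941]
tool_rot: [0.6, 0.8, -0.0, 0.0]
ft_force: [-0.0, 0.6, -6.0]
grip_width: 0.0098
grasp_force: 58.5
```

Run:
```python
from m import *
from go import go
go(.539,.364,.145)
for n in('side','top'):
    c=cam(n); D=dict(w=cloud(c)); w=D['w']; im=c['image'].astype(int)
    p,_=near(D,(.539,.364),.08,.235,.262); print(n,'lid',len(p),mcirc(p) if len(p) else 0,np.median(p[:,2]))
    p,_=near(D,(.539,.364),.075,.14,.235); print(n,'body zmin',np.percentile(p[:,2],[0,2,10]) if len(p) else 0)
save(c,'x.png')
```

```text
t 9.9 pos [0.5401 0.3626 0.2941] delta [ 0.006 -0.002  0.497] yaw 0 rows 2.9812700570859425 F [-0.   0.6 -6. ] j6 [ 0.59  0.56  0.64  1.65 -0.    1.88] w 0.0098 g 58.5 ztilt [-0.    -0.001 -1.   ]
side lid 420 (array([0.5373573 , 0.36087433]), 0.06323614501953125) 0.25105272668511414
side body zmin [0.16110209 0.16553304 0.17220219]
top lid 756 (array([0.5421192 , 0.35509219]), 0.05627291488647461) 0.25150416409228793
top body zmin [0.16313132 0.16880001 0.17432643]
```

Lid top reads 0.251 m, so the base is at about 0.161 m and needs to drop about 149 mm. It is centred on the mat to within 5 mm.

Request:
{"method": "jog_arm", "body": {
  "deltas": [
    {"delta_pos":[0.006,0,0.04],"yaw":0,"fingers":0},
    {"delta_pos":[0.006,0,0.12],"yaw":0,"fingers":0},
    {"delta_pos":[0.006,0,0.21],"yaw":0,"fingers":0},
    {"delta_pos":[0.006,0,0.3],"yaw":0,"fingers":0},
    {"delta_pos":[0.006,0,0.37],"yaw":0,"fingers":0},
    {"delta_pos":[0.006,0,0.42],"yaw":0,"fingers":0},
    {"delta_pos":[0.006,0,0.45],"yaw":0,"fingers":0},
    {"delta_pos":[0.006,0,0.465],"yaw":0,"fingers":0},
    {"delta_pos":[0.006,0,0.475],"yaw":0,"fingers":0},
    {"delta_pos":[0.006,0,0.48],"yaw":0,"fingers":0},
    {"delta_pos":[0.006,0,0.483],"yaw":0,"fingers":0},
    {"delta_pos":[0.006,0,0.485],"yaw":0,"fingers":0}
  ]
}}

```text
clock: 11.2
eef_pos: [0.5397, 0.3649, 0.1495]
tool_rot: [0.6, 0.8, 0.001, 0.0]
ft_force: [-0.1, 0.3, -6.2]
grip_width: 0.0099
grasp_force: 58.5
```

Request:
{"method": "jog_arm", "body": {
  "deltas": [
    {"delta_pos":[0,0,0.003],"yaw":0,"fingers":0},
    {"delta_pos":[0,0,0.006],"yaw":0,"fingers":0},
    {"delta_pos":[0,0,0.009],"yaw":0,"fingers":0},
    {"delta_pos":[0,0,0.009],"yaw":0,"fingers":0}
  ]
}}

```text
clock: 11.6
eef_pos: [0.5393, 0.3645, 0.1459]
tool_rot: [0.6, 0.8, -0.0, -0.0]
ft_force: [-0.5, -0.2, -5.7]
grip_width: 0.0101
grasp_force: 58.5
```

Request:
{"method": "jog_arm", "body": {
  "deltas": [
    {"delta_pos":[0,0,0.002],"yaw":0,"fingers":0},
    {"delta_pos":[0,0,0.004],"yaw":0,"fingers":0},
    {"delta_pos":[0,0,0.004],"yaw":0,"fingers":0}
  ]
}}

```text
clock: 11.9
eef_pos: [0.5395, 0.3646, 0.145]
tool_rot: [0.6, 0.8, 0.0, 0.0]
ft_force: [-0.2, 0.6, -6.2]
grip_width: 0.0098
grasp_force: 58.6
```

Request:
{"method": "jog_arm", "body": {
  "deltas": [
    {"delta_pos":[0,0,0.002],"yaw":0,"fingers":0},
    {"delta_pos":[0,0,0.004],"yaw":0,"fingers":0},
    {"delta_pos":[0,0,0.004],"yaw":0,"fingers":0}
  ]
}}

```text
clock: 12.2
eef_pos: [0.5402, 0.3649, 0.1447]
tool_rot: [0.6, 0.8, 0.001, 0.0]
ft_force: [1.9, 0.0, -2.6]
grip_width: 0.0098
grasp_force: 59.0
```

Contact is starting. One more small step, then release.

Request:
{"method": "jog_arm", "body": {
  "deltas": [
    {"delta_pos":[0,0,0.002],"yaw":0,"fingers":0},
    {"delta_pos":[0,0,0.003],"yaw":0,"fingers":0},
    {"delta_pos":[0,0,0.003],"yaw":0,"fingers":0}
  ]
}}

```text
clock: 12.5
eef_pos: [0.5406, 0.365, 0.1445]
tool_rot: [0.6, 0.8, 0.002, 0.001]
ft_force: [2.3, -0.1, 4.0]
grip_width: 0.01
grasp_force: 59.7
```

Request:
{"method": "jog_arm", "body": {
  "deltas": [
    {"delta_pos":[0,0,0],"yaw":0,"fingers":0.2},
    {"delta_pos":[0,0,0],"yaw":0,"fingers":0.4},
    {"delta_pos":[0,0,0],"yaw":0,"fingers":0.7},
    {"delta_pos":[0,0,0],"yaw":0,"fingers":1},
    {"delta_pos":[0,0,0],"yaw":0,"fingers":1},
    {"delta_pos":[0,0,0],"yaw":0,"fingers":1},
    {"delta_pos":[0,0,-0.1],"yaw":0,"fingers":1},
    {"delta_pos":[0,0,-0.25],"yaw":0,"fingers":1},
    {"delta_pos":[0,0,-0.4],"yaw":0,"fingers":1},
    {"delta_pos":[0,0,-0.5],"yaw":0,"fingers":1},
    {"delta_pos":[0,0,-0.5],"yaw":0,"fingers":1}
  ]
}}

```text
clock: 13.6
eef_pos: [0.5412, 0.3658, 0.2994]
tool_rot: [0.6, 0.8, 0.005, 0.002]
ft_force: [0.9, 0.6, 1.0]
grip_width: 0.0852
grasp_force: 0.0
```

Run:
```python
from m import *
from go import go
c1=cam('side'); D=dict(w=cloud(c1))
p,_=near(D,(.539,.364),.08,.095,.115); print('lid',len(p),mcirc(p),np.median(p[:,2]))
p,_=near(D,(.503,.067),.03,.12,.17); print('post',p.mean(0))
c=cam('top'); D=dict(w=cloud(c)); p,_=near(D,(.539,.364),.08,.095,.115); print('lid',len(p),mcirc(p) if len(p) else 0)
p,_=near(D,(.503,.067),.03,.12,.17); print('post',p.mean(0))
save(c1,'placed.png',s=1.25)
go(.5,.13,.294,97.7);
```

```text
lid 363 (array([0.53894324, 0.36145636]), 0.06026178359985351) 0.1023896608212847
post [0.5006163  0.06530327 0.1397108 ]
lid 809 (array([0.5386825 , 0.35968005]), 0.05938671112060547)
post [0.50611535 0.06871197 0.15048073]
t 13.7 pos [0.5398 0.3648 0.2937] delta [-0.714 -0.347 -0.002] yaw -1.809 rows 4.763553773418838 F [-0. -1. -1.] j6 [ 0.59  0.56  0.64  1.65 -0.    1.88] w 0.0854 g 0.0 ztilt [ 0.002  0.001 -1.   ]
```

View pics/placed.png

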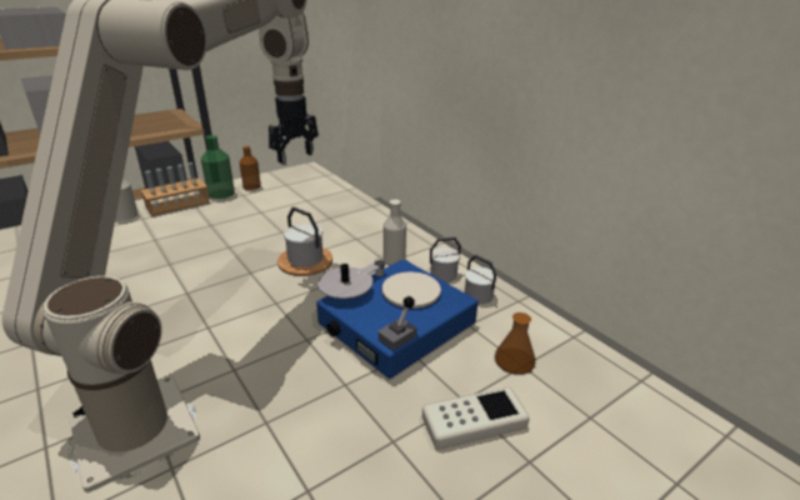

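The pot sits upright on the cork mat at (305,245), released and centred to within about 4 mm. The plate at (410,290) is bare and the switch is off. Next the guard: I'll push the post along its arc with shut fingers.

```bash
python3 go.py .491 .112 .294 16.3
cat > arc.py <<'E'
from h import *
import sys
H=np.array([.6175,.0915]); th=np.radians(7.7)
Rh=np.array([[np.cos(th),-np.sin(th)],[np.sin(th),np.cos(th)]])
o=bot.get_obs(); M=R.from_quat(o['tool_rot']).as_matrix()
a0=np.degrees(np.arctan2(M[1,1],M[0,1]))
print(o['clock'],o['eef_pos'].round(4),a0,np.round(o['ft_force'],1))
off=float(sys.argv[1])
for q in map(float,sys.argv[2:]):
    post=H+Rh@(.115*np.array([-np.sin(q),-np.cos(q)])); u=Rh@np.array([np.cos(q),-np.sin(q)])
    t=np.r_[post-u*off,.118]; print(q,post.round(4),(M.T@(t-o['eef_pos'])/.3).round(3),'yaw',round(-((97.7-np.degrees(q)-a0+90)%180-90)/45,3))
E
```

```text
t 13.7 pos [0.5398 0.3648 0.2937] delta [-0.763 -0.392 -0.002] yaw -0.0 rows 5.149896499086247 F [-0. -1. -1.] j6 [ 0.59  0.56  0.64  1.65 -0.    1.88] w 0.0854 g 0.0 ztilt [ 0.002  0.001 -1.   ]
```

Request:
{"method": "jog_arm", "body": {
  "deltas": [
    {"delta_pos":[-0.763,-0.392,0],"yaw":0,"fingers":0},
    {"delta_pos":[-0.763,-0.392,0],"yaw":0,"fingers":0},
    {"delta_pos":[-0.763,-0.392,0],"yaw":0,"fingers":0},
    {"delta_pos":[-0.763,-0.392,0],"yaw":0,"fingers":0},
    {"delta_pos":[-0.763,-0.392,0],"yaw":0,"fingers":0},
    {"delta_pos":[-0.763,-0.392,0],"yaw":0,"fingers":0},
    {"delta_pos":[-0.763,-0.392,0],"yaw":0,"fingers":0},
    {"delta_pos":[-0.763,-0.392,0.3],"yaw":0,"fingers":0},
    {"delta_pos":[-0.763,-0.392,0.5],"yaw":0,"fingers":0},
    {"delta_pos":[-0.763,-0.392,0.58],"yaw":0,"fingers":0},
    {"delta_pos":[-0.763,-0.392,0.58],"yaw":0,"fingers":0},
    {"delta_pos":[-0.763,-0.392,0.58],"yaw":0,"fingers":0}
  ]
}}

```text
clock: 14.9
eef_pos: [0.4867, 0.1126, 0.1136]
tool_rot: [0.599, 0.801, -0.004, -0.004]
ft_force: [-0.2, -0.3, 0.4]
grip_width: -0.0004
grasp_force: 0.0
```

```bash
python3 arc.py .021 1.5 1.4 1.3 1.2 1.1 1.0 .9 .8
```

```text
14.9 [0.4867 0.1126 0.1136] 16.41095696989343 [-0.2 -0.3  0.4]
1.5 [0.5049 0.0681] [-0.09   0.022 -0.015] yaw 0.103
1.4 [0.5078 0.0569] [-0.128  0.014 -0.015] yaw -0.024
1.3 [0.5118 0.0462] [-0.167  0.009 -0.015] yaw -0.151
1.2 [0.5169 0.0358] [-0.206  0.009 -0.015] yaw -0.279
1.1 [0.5229 0.0261] [-0.244  0.012 -0.015] yaw -0.406
1.0 [0.5299 0.017 ] [-0.283  0.019 -0.015] yaw -0.533
0.9 [0.5378 0.0086] [-0.32   0.031 -0.015] yaw -0.661
0.8 [0.5465 0.001 ] [-0.356  0.045 -0.016] yaw -0.788
```

Request:
{"method": "jog_arm", "body": {
  "deltas": [
    {"delta_pos":[-0.04,0.015,-0.012],"yaw":0,"fingers":0},
    {"delta_pos":[-0.09,0.016,-0.015],"yaw":0,"fingers":0},
    {"delta_pos":[-0.128,0.014,-0.015],"yaw":-0.02,"fingers":0},
    {"delta_pos":[-0.167,0.009,-0.015],"yaw":-0.15,"fingers":0},
    {"delta_pos":[-0.206,0.009,-0.015],"yaw":-0.28,"fingers":0},
    {"delta_pos":[-0.244,0.012,-0.015],"yaw":-0.41,"fingers":0},
    {"delta_pos":[-0.283,0.019,-0.015],"yaw":-0.53,"fingers":0},
    {"delta_pos":[-0.32,0.031,-0.015],"yaw":-0.66,"fingers":0},
    {"delta_pos":[-0.356,0.045,-0.016],"yaw":-0.79,"fingers":0},
    {"delta_pos":[-0.356,0.045,-0.016],"yaw":-0.79,"fingers":0}
  ]
}}

```text
clock: 15.9
eef_pos: [0.5364, 0.0112, 0.126]
tool_rot: [0.328, 0.945, 0.001, 0.003]
ft_force: [-0.2, -0.5, -0.3]
grip_width: -0.0
grasp_force: 0.0
```

```bash
python3 arc.py .021 .7 .6 .5 .4 .3 .2 .1 .03 0
python3 - <<'E'
from m import *
c=cam('top');save(c,'g1.png',(280,130,400,280),4)
E
```

```text
15.9 [0.5364 0.0112 0.126 ] 51.66634585513137 [-0.2 -0.5 -0.3]
0.7 [ 0.5559 -0.0056] [-0.016 -0.011  0.027] yaw -0.132
0.6 [ 0.5659 -0.0113] [-0.055 -0.012  0.027] yaw -0.259
0.5 [ 0.5764 -0.0159] [-0.094 -0.009  0.027] yaw -0.386
0.4 [ 0.5873 -0.0195] [-0.132 -0.002  0.027] yaw -0.514
0.3 [ 0.5985 -0.0219] [-0.17   0.008  0.027] yaw -0.641
0.2 [ 0.61   -0.0233] [-0.206  0.022  0.028] yaw -0.768
0.1 [ 0.6215 -0.0234] [-0.241  0.04   0.028] yaw -0.896
0.03 [ 0.6295 -0.0229] [-0.264  0.054  0.028] yaw -0.985
0.0 [ 0.6329 -0.0225] [-0.273  0.061  0.028] yaw -1.023
```

View pics/g1.png

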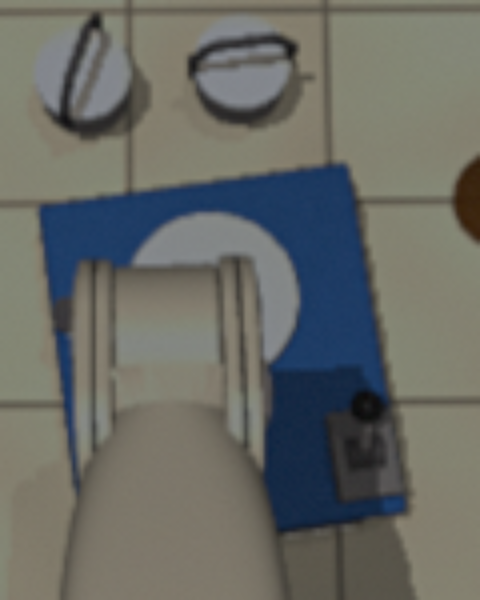

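The arm hides the disc, but the disc has left its old place at lower left. Continuing along the arc.

Request:
{"method": "jog_arm", "body": {
  "deltas": [
    {"delta_pos":[-0.016,-0.011,0.01],"yaw":-0.13,"fingers":0},
    {"delta_pos":[-0.055,-0.012,0.015],"yaw":-0.26,"fingers":0},
    {"delta_pos":[-0.094,-0.009,0.015],"yaw":-0.39,"fingers":0},
    {"delta_pos":[-0.132,-0.002,0.015],"yaw":-0.51,"fingers":0},
    {"delta_pos":[-0.17,0.008,0.015],"yaw":-0.64,"fingers":0},
    {"delta_pos":[-0.206,0.022,0.015],"yaw":-0.77,"fingers":0},
    {"delta_pos":[-0.241,0.04,0.015],"yaw":-0.9,"fingers":0},
    {"delta_pos":[-0.264,0.054,0.015],"yaw":-0.98,"fingers":0},
    {"delta_pos":[-0.273,0.061,0.015],"yaw":-1.0,"fingers":0},
    {"delta_pos":[-0.273,0.061,0.015],"yaw":-1.0,"fingers":0}
  ]
}}

```text
clock: 16.95
eef_pos: [0.6099, -0.0231, 0.1198]
tool_rot: [-0.059, 0.998, 0.0, 0.001]
ft_force: [0.4, -0.5, 0.0]
grip_width: 0.0005
grasp_force: 0.0
```

Request:
{"method": "jog_arm", "body": {
  "deltas": [
    {"delta_pos":[-0.007,0,0],"yaw":0,"fingers":0},
    {"delta_pos":[-0.013,0,0],"yaw":0,"fingers":0},
    {"delta_pos":[-0.013,0,0],"yaw":0,"fingers":0}
  ]
}}

```text
clock: 17.25
eef_pos: [0.6121, -0.0227, 0.1193]
tool_rot: [-0.059, 0.998, -0.0, -0.001]
ft_force: [-4.2, -0.3, 2.2]
grip_width: -0.0
grasp_force: 2.4
```

Request:
{"method": "jog_arm", "body": {
  "deltas": [
    {"delta_pos":[-0.007,0,0],"yaw":0,"fingers":0},
    {"delta_pos":[-0.012,0,0],"yaw":0,"fingers":0},
    {"delta_pos":[-0.012,0,0],"yaw":0,"fingers":0}
  ]
}}

```text
clock: 17.55
eef_pos: [0.6121, -0.0227, 0.1193]
tool_rot: [-0.059, 0.998, -0.0, -0.004]
ft_force: [-14.2, -1.5, 9.8]
grip_width: 0.0001
grasp_force: 7.2
```

Request:
{"method": "jog_arm", "body": {
  "deltas": [
    {"delta_pos":[0.06,0,0],"yaw":0,"fingers":0},
    {"delta_pos":[0.12,0,0],"yaw":0,"fingers":0},
    {"delta_pos":[0.12,0,-0.2],"yaw":0,"fingers":0},
    {"delta_pos":[0.12,0,-0.4],"yaw":0,"fingers":0},
    {"delta_pos":[0.6,0,-0.5],"yaw":0,"fingers":0},
    {"delta_pos":[0.6,0,-0.5],"yaw":0,"fingers":0},
    {"delta_pos":[0.6,0,-0.5],"yaw":0,"fingers":0},
    {"delta_pos":[0.6,0,-0.5],"yaw":0,"fingers":0},
    {"delta_pos":[0.6,0,-0.5],"yaw":0,"fingers":0}
  ]
}}

```text
clock: 18.45
eef_pos: [0.4384, -0.0436, 0.2705]
tool_rot: [-0.059, 0.998, -0.0, 0.002]
ft_force: [0.1, 0.8, 0.0]
grip_width: 0.0
grasp_force: 0.0
```

Run:
```python
from m import *
for n in('side','top'):
    c=cam(n); D=dict(w=cloud(c))
    for nm,xy,r,a,b in(('post',(.633,-.0225),.04,.12,.16),('ball',(.5378,-.1362),.03,.14,.18),('lid',(.539,.364),.08,.095,.112)):
        p,_=near(D,xy,r,a,b); print(n,nm,len(p),p.mean(0).round(4) if len(p) else 0)
    save(c,'end_%s.png'%n,s=1.25)
```

```text
side post 87 [ 0.6284 -0.0267  0.1395]
side ball 89 [ 0.5332 -0.1403  0.1584]
side lid 359 [0.5309 0.3585 0.1021]
top post 50 [ 0.6331 -0.0228  0.1478]
top ball 58 [ 0.5395 -0.1357  0.1627]
top lid 800 [0.5398 0.3617 0.102 ]
```

View pics/end_side.png

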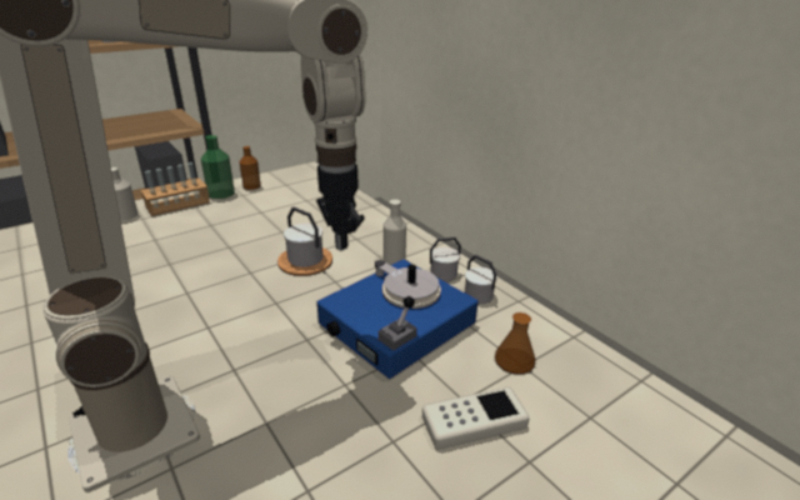

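The guard is home over the plate with its post at (412,275). The switch ball leans away at (408,302), the pot stands on the mat at (305,245), and the meter, bottle and flask have not moved. Handing in.

```bash
python3 -c "
from workcell import bot
print(bot.job_done())"
```

```text
the job is handed in; nothing more can be done
None
```

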